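# Swing the clamped branch over the catch tray and lock it

## Robot

A 6-joint arm with a two-finger parallel gripper is mounted at the origin on the work surface. World frame = base frame: x ahead of the robot, y to its left, z up, the work surface at z = 0. Lengths are in m, angles in rad, forces in N, time in s.
With the tool pointing down it reaches from about 0.225 to 0.875 m from the base axis. Payload 3.4 kg.
Tool frame: the origin (TCP) lies on the centre line of the jaws, within the pads' length; the fingertips stand 17 mm ahead of it and the grasp point (between the pads) lies 2 mm behind it; z points along the fingers, y is the line along which they close (so a half turn about z gives the same grasp; the last joint's range is limited). The gripper opens to 85 mm and grips with 20 to 120 N. Pads are 22 mm wide; open, the fingers measure 114 mm over their backs; the gripper's body (76 mm by 85 mm) begins 54 mm behind the grasp point. The pads swing forward as they close: fully open they stand 13 mm farther back than shut.
Start: joints at [1.019, 0.276, 1.505, -0, 1.361, -0.121], TCP at [0.24, 0.522, 0.248] pointing down, gripper open.
Joint ranges: [-2.89, 2.89], [-0.75, 2.08], [0.22, 2.7], [-1.18, 4.32], [0.11, 2.71], [-2.7, 2.7]. Speed limits (rad/s): [2.57, 2.57, 3.14, 3.14, 3.14, 3.14].

## Interface

Orientations are given as a unit quaternion [w, x, y, z].
In Python, from rig import manip gives the robot as it stands.
- The arm moves only by the tool move_arm, never from a script. Its argument "steps" is one flat list of numbers, 7 for each row, row after row: the turn, a rotation vector about the world's x, y, z normalised to -1 to 1, where 1 is 360 degrees, then the shift along the world's x, y, z normalised to -1 to 1, where 1 is 1 m, then the opening, from -1 (shut) to 1 (fully open). A call has exactly 10 rows; each row is the pose to reach, as a shift and turn from the pose commanded when the call began, turning the shorter way round; what a row does not reach only later rows make up. A row lasts 1/10 s, in which the tool goes at most 50 mm and 8.59 degrees, less where a joint would pass 70% of its speed; a pose out of reach is approached as far as the arm can. A call with a number of a shift or a turn outside -1 to 1 is refused whole. A call with a gripper value outside its range is refused whole. The fingers move at their own pace and stop on an object; "squeeze" is the grip in N (left out, the last holds). Time passes only in rows, so rows that repeat a pose let the fingers close, or fill a call up. It gives the time, the measured TCP pose, the force, the opening and the grip force at its end, in the units of the state.
- manip.get_state(): the state, without advancing time (a new reading comes with each control period).
- manip.get_image(name): name is "side" or "top" or "wrist"; returns a dict with "pixels" (384x512x3 uint8, blue, green, red), "fx", "fy", "cx", "cy" (pixels), "R" (3x3) and "t" (3): a world point X has camera coordinates R X + t. Camera axes: x right, y down, z forward; pixel columns grow to the right and rows downward; lengths in m; the calibration is good to about 2 mm. A picture is of the moment at which its call begins. There is no depth.
- manip.sign_off(): hands the job in; it is judged then, once.
The state is a dict: "clock": time; "qpos": joint angles; "qd": joint speeds; "effort": joint torques, N m; "position": TCP position; "ee_rot": TCP orientation; "contact_force": force on the tool from outside, world axes, zero at the start; "moment": the same for the moment, N m; "width": finger opening in m; "gripper_force": force on a finger pad.
Only numpy, scipy, OpenCV 4.12 (cv2) and the standard library are available. Lean on these libraries where they do the work, as an engineer would, in place of code of your own. Each camera call takes 0.05 s, during which the arm holds its last target. There are 200 camera calls.

## Task

The branch clamped on the swivel stand is locked in the middle slot: pull up the stand's sprung black knob, swing the head round to the stop at which the pale, peeled part of the branch hangs over the open catch tray (not over the board of files), and let the knob drop so that its pin is fully home in that slot. Then leave the knob free.

Things in the scene. Friction and masses are not known exactly. Their poses are not given: they have to be found in the camera images.
- knob (a point): Centre of the stand's black upright knob, 30 mm diameter, 34 mm tall, 87 mm above the table when home: the head of a sprung plunger, and the handle to swing the head by. It sits on the head's steel tail, 85 mm from the vertical pivot, and spins freely on its own axis, so a gripper may keep its heading. 4 mm below it is a 26 mm wide sleeve, 20 mm below it the tail. 40 mm clear all round.
- branch_pale (a point): Point on the axis of the clamped branch, in its pale peeled part (29 mm thick), 83 mm above the table, 160 mm from the pivot (the branch ends 45 mm further out), opposite the knob: knob, pivot and this point lie on one line seen from above. It turns with the head, which starts in the middle slot; the others are 60 degrees to either side (head stops 5 degrees beyond). It turns easily once unlocked.
- tray: Open plywood catch tray, 100 x 120 mm, 40 mm tall, walls 6 mm, two scraps in it, fixed to the table. Origin at the centre of its underside. Its centre is about 190 mm from the pivot, left or right, near one of the two outer positions of the branch's pale part. On the other side lies a flat board of that size with three files on it: not the target.
- plunger (a joint): Lift of the plunger in m: 0 fully home in a slot, at most 0.032. A spring pushes it down with 5 N at home, 7 N at 0.022. The pin locks the head below about 0.006 and is clear of the slot above 0.019; lift by about 0.023. The slots have sloping lead-ins: let go within 10 mm (6 degrees) of a slot, the pin slides home by itself.
Things that resemble listed ones, but are neither listed nor needed, are in the scene too. Leave any red or turquoise look-alike of the tray alone.

How it is judged:
By the outcome, as a careful person would: the job done as asked, in the order asked, and still so for the second after the job is handed in, with the robot touching nothing.
It also fails if it takes over 35 s, if anything falls off the work surface, if the arm or the gripper's body presses on something with over 40 N, if the wrist force passes 120 N, or if a joint passes its speed limit or range.

## Working session

There is one attempt and no reset: what is moved stays moved. The work goes in short steps, Python scripts to look and compute and a tool call to move; the robot and the scene stay as the last step left them, time stands still between calls to the robot, and variables do not carry over. Pictures are saved under pics/ and viewed, at most 10 in all, crops included, and the job is handed in when it is done.

Besides the shell and the picture viewer there is one more tool, called after ">>>" in YAML: its name, and indented under it one key for each argument. move_arm: Moves the arm, as the interface text tells. Scaled input: -1 to 1 covers 1 m each way for a shift and 360 degrees each way for a turn. Its arguments: {"type":"object","properties":{"steps":{"type":"array"},"squeeze":{"type":"number"}},"required":["steps"]}

```bash
mkdir -p pics
cat > h.py <<'E'
import numpy as np, cv2
from rig import manip
def snap(n,f):
    d=manip.get_image(n); cv2.imwrite(f,d["pixels"])
    np.savez(f[:-4]+n+'.npz',**{k:np.array(d[k]) for k in d}); return d
def atz(d,u,v,z):
    R=np.array(d["R"]);t=np.array(d["t"]);c=-R.T@t
    r=R.T@np.array([(u-d["cx"])/d["fx"],(v-d["cy"])/d["fy"],1]);return c+r*(z-c[2])/r[2]
E
python3 - <<'E'
from h import *
snap("top","pics/t.png");snap("side","pics/s.png");s=manip.get_state();print(s)
E
```

```text
{'clock': 0.1, 'qpos': array([ 1.01903833e+00,  2.76526922e-01,  1.50598067e+00,  9.91453495e-06,
        1.36071307e+00, -1.21003453e-01]), 'qd': array([ 0.00021179, -0.00165078, -0.00455988,  0.00084979,  0.00090107,
        0.00174978]), 'effort': array([ 3.73420946e-03, -4.17697942e+01, -2.46406782e+01, -4.10246344e-05,
        5.82386725e-03, -2.15097793e-05]), 'position': array([0.23986925, 0.52209998, 0.24753926]), 'ee_rot': array([-2.73255956e-04,  2.13716943e-01,  9.76895289e-01, -7.66782360e-04]), 'contact_force': array([0.8706187, 0.9081512, 0.1086088]), 'moment': array([-0.00688946,  0.00151473, -0.00454278]), 'gripper_force': 0.0, 'width': 0.08485172598616551}
```

View pics/t.png

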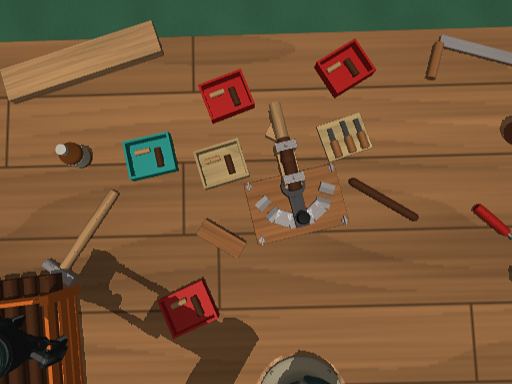

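View pics/s.png

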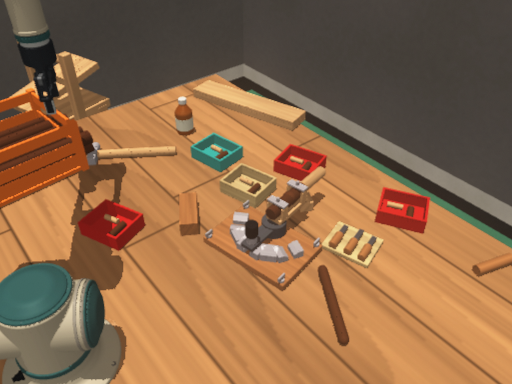

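The top view shows the knob at about (303,217), the pale branch at (278,115), the plywood tray at (221,163) and the file board at (344,137).

Run:
```python
from h import *
d=np.load('pics/ttop.npz')
k=atz(d,303,217,.10);p=atz(d,278,115,.083);t=atz(d,221,163,.03);f=atz(d,344,137,.01)
print(k,p,t,f,np.linalg.norm((k-p)[:2]))
s=np.load('pics/sside.npz');
R,T=s['R'],s['t']
for q in (k,p,t):
  c=R@q+T;print(c[0]/c[2]*s['fx']+s['cx'],c[1]/c[2]*s['fy']+s['cy'])
u=(p-k)[:2];u/=np.linalg.norm(u);pv=k[:2]+.085*u;print("pivot",pv,u)
for a in (-60,60):
  c,sn=np.cos(np.radians(a)),np.sin(np.radians(a));M=np.array([[c,-sn],[sn,c]])
  print(a,"knob",pv-.085*M@u,"pale",pv+.16*M@u)
```

```text
[ 0.45003565 -0.01137631  0.1       ] [0.70131532 0.03795368 0.083     ] [0.59509025 0.18404488 0.03      ] [ 0.65838934 -0.13777887  0.01      ] 0.2560760067559449
251.49999236875254 223.8474843354696
315.36795216771674 176.48992868333292
248.17967220124143 181.25261615250648
pivot [0.53344359 0.00499793] [0.98126988 0.19263807]
-60 knob [0.47755911 0.06904421] pale [ 0.63863789 -0.11555977]
60 knob [ 0.50592012 -0.07542258] pale [0.58525246 0.15637772]
```

>>> move_arm:
  steps: [0, 0, 0.125, 0.21, -0.533, -0.05, 0.4, 0, 0, 0.125, 0.21, -0.533, -0.05, 0.4, 0, 0, 0.125, 0.21, -0.533, -0.05, 0.4, 0, 0, 0.125, 0.21, -0.533, -0.05, 0.4, 0, 0, 0.125, 0.21, -0.533, -0.05, 0.4, 0, 0, 0.125, 0.21, -0.533, -0.05, 0.4, 0, 0, 0.125, 0.21, -0.533, -0.05, 0.4, 0, 0, 0.125, 0.21, -0.533, -0.05, 0.4, 0, 0, 0.125, 0.21, -0.533, -0.05, 0.4, 0, 0, 0.125, 0.21, -0.533, -0.05, 0.4]
  squeeze: 50

```text
clock: 1.1
position: [0.4156, 0.0762, 0.2064]
ee_rot: [0.0, -0.176, 0.984, 0.0]
contact_force: [0.5, 0.9, 0.3]
width: 0.0596
gripper_force: 0.0
```

>>> move_arm:
  steps: [0, 0, 0, 0.028, -0.07, -0.005, 0.4, 0, 0, 0, 0.028, -0.07, -0.005, 0.4, 0, 0, 0, 0.028, -0.07, -0.005, 0.4, 0, 0, 0, 0.028, -0.07, -0.005, 0.4, 0, 0, 0, 0.028, -0.07, -0.005, 0.4, 0, 0, 0, 0.028, -0.07, -0.005, 0.4, 0, 0, 0, 0.028, -0.07, -0.005, 0.4, 0, 0, 0, 0.028, -0.07, -0.005, 0.4, 0, 0, 0, 0.028, -0.07, -0.005, 0.4, 0, 0, 0, 0.028, -0.07, -0.005, 0.4]

```text
clock: 2.1
position: [0.4435, 0.0083, 0.2017]
ee_rot: [0.0, -0.177, 0.984, 0.0]
contact_force: [0.7, 0.3, -0.2]
width: 0.0601
gripper_force: 0.0
```

Run:
```python
from h import *
d=snap("wrist","pics/w.png");s=manip.get_state();print(s["position"],s["ee_rot"])
for q in ([.45,-.0114,.104],[.5334,.005,.08]):
  c=np.array(d["R"])@q+d["t"];print(c[0]/c[2]*d['fx']+d['cx'],c[1]/c[2]*d['fy']+d['cy'])
```

```text
[0.44349337 0.0082681  0.20170147] [ 2.48527469e-05 -1.76508167e-01  9.84299174e-01  4.95367577e-05]
228.15881879695246 202.52493531812172
217.32580551144096 285.38714875291447
```

View pics/w.png

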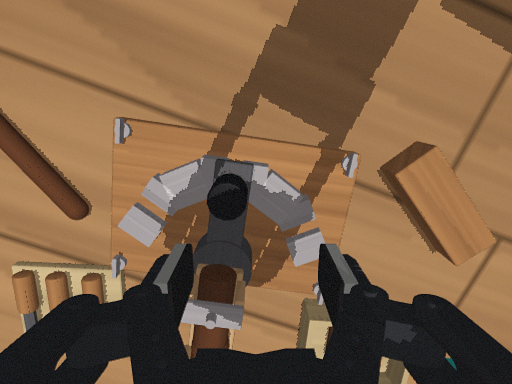

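The wrist view shows the knob top at about (228,194), with the jaws open and clear of it.

Run:
```python
from h import *
d=np.load('pics/wwrist.npz')
for v in (193,198):
  k=atz(d,228,v,.104);print(k, k-manip.get_state()["position"])
p=atz(d,222,248,.075);print("pivot?",p,np.linalg.norm((p-k)[:2]))
```

```text
[ 0.44317882 -0.01385761  0.104     ] [-0.00031455 -0.02212572 -0.09770147]
[ 0.44676559 -0.01262999  0.104     ] [ 0.00327222 -0.02089809 -0.09770147]
pivot? [ 0.50029578 -0.00233172  0.075     ] 0.05451179041683601
```

>>> move_arm:
  steps: [0, 0, 0, 0.003, -0.021, 0, 0.4, 0, 0, 0, 0.003, -0.021, -0.03, 0.4, 0, 0, 0, 0.003, -0.021, -0.06, 0.4, 0, 0, 0, 0.003, -0.021, -0.085, 0.4, 0, 0, 0, 0.003, -0.021, -0.1, 0.4, 0, 0, 0, 0.003, -0.021, -0.108, 0.4, 0, 0, 0, 0.003, -0.021, -0.113, 0.4, 0, 0, 0, 0.003, -0.021, -0.113, 0.4, 0, 0, 0, 0.003, -0.021, -0.113, 0.4, 0, 0, 0, 0.003, -0.021, -0.113, 0.4]

```text
clock: 3.15
position: [0.4472, -0.013, 0.0894]
ee_rot: [0.001, -0.176, 0.984, -0.0]
contact_force: [-0.1, -0.2, -1.0]
width: 0.0595
gripper_force: 0.0
```

Run:
```python
from h import *
d=snap("wrist","pics/w2.png");cv2.imwrite("pics/w2.png",d["pixels"][150:])
snap("side","pics/s2.png")
```

```text
(no output)
```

View pics/w2.png

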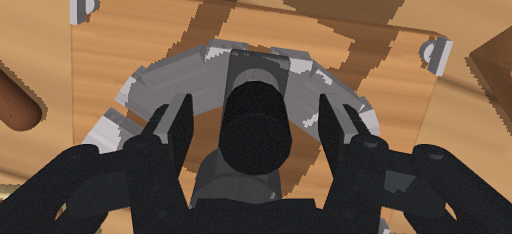

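The knob lies centred between the pads (crop at about 255,130). I'll close on it.

>>> move_arm:
  steps: [0, 0, 0, 0, 0, 0, -0.5, 0, 0, 0, 0, 0, 0, -0.5, 0, 0, 0, 0, 0, 0, -0.5, 0, 0, 0, 0, 0, 0, -0.5, 0, 0, 0, 0, 0, 0, -0.5, 0, 0, 0, 0, 0, 0, -0.5, 0, 0, 0, 0, 0, 0, -0.5, 0, 0, 0, 0, 0, 0, -0.5, 0, 0, 0, 0, 0, 0, -0.5, 0, 0, 0, 0, 0, 0, -0.5]
  squeeze: 50

```text
clock: 4.25
position: [0.4466, -0.013, 0.089]
ee_rot: [0.0, -0.176, 0.984, -0.0]
contact_force: [-1.5, -0.0, 6.0]
width: 0.0288
gripper_force: 49.0
```

>>> move_arm:
  steps: [0, 0, 0, 0, 0, 0.005, -0.5, 0, 0, 0, 0, 0, 0.01, -0.5, 0, 0, 0, 0, 0, 0.015, -0.5, 0, 0, 0, 0, 0, 0.02, -0.5, 0, 0, 0, 0, 0, 0.024, -0.5, 0, 0, 0, 0, 0, 0.024, -0.5, 0, 0, 0, 0, 0, 0.024, -0.5, 0, 0, 0, 0, 0, 0.024, -0.5, 0, 0, 0, 0, 0, 0.024, -0.5, 0, 0, 0, 0, 0, 0.024, -0.5]

```text
clock: 5.25
position: [0.4467, -0.0129, 0.1126]
ee_rot: [0.0, -0.176, 0.984, 0.0]
contact_force: [3.7, -0.4, -7.6]
width: 0.0288
gripper_force: 49.8
```

Run:
```python
from h import *
print(manip.get_state()["contact_force"])
s=snap("side","pics/s3.png");a=cv2.imread("pics/s2.png")[150:300,180:350];b=s["pixels"][150:300,180:350]
cv2.imwrite("pics/cmp.png",cv2.resize(np.hstack([a,b]),None,fx=2.3,fy=2.3))
# arc waypoints from measured knob, pivot by top-view direction
k=np.array([.4470,-.0125]);u=np.array([.9813,.1926])
d=np.load('pics/ttop.npz');p=atz(d,278,115,.083)[:2];u=(p-k)/np.linalg.norm(p-k);pv=k+.085*u;print(np.linalg.norm(p-k),pv,u)
for a in range(10,71,10):
  r=np.radians(a);M=np.array([[np.cos(r),-np.sin(r)],[np.sin(r),np.cos(r)]]);print(a,(pv-.085*M@u-k).round(4))
```

```text
[ 3.71886208 -0.4349594  -7.61565428]
0.2592717788111593 [0.53037507 0.0040408 ] [0.98088315 0.19459765]
10 [ 0.0041 -0.0142]
20 [ 0.0107 -0.0275]
30 [ 0.0194 -0.0395]
40 [ 0.0301 -0.0497]
50 [ 0.0425 -0.058 ]
60 [ 0.056  -0.0639]
70 [ 0.0704 -0.0675]
```

View pics/cmp.png

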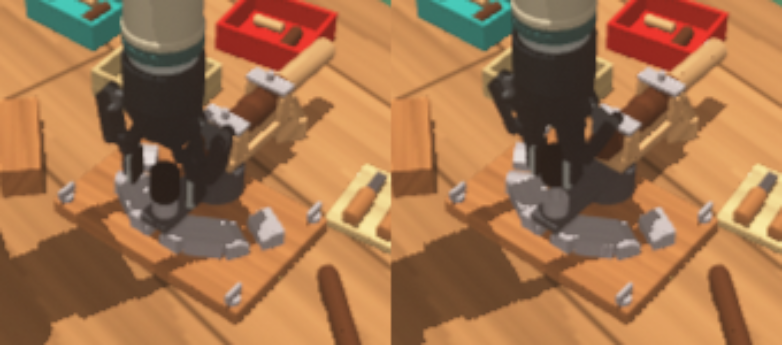

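The right half shows the knob raised with the sleeve exposed, and -7.6 N matches the spring. I'll swing the first half.

>>> move_arm:
  steps: [0, 0, 0, 0.0015, -0.007, 0, -0.5, 0, 0, 0, 0.004, -0.014, 0, -0.5, 0, 0, 0, 0.007, -0.021, 0, -0.5, 0, 0, 0, 0.0107, -0.0275, 0, -0.5, 0, 0, 0, 0.015, -0.0335, 0, -0.5, 0, 0, 0, 0.0194, -0.0395, 0, -0.5, 0, 0, 0, 0.0194, -0.0395, 0, -0.5, 0, 0, 0, 0.0194, -0.0395, 0, -0.5, 0, 0, 0, 0.0194, -0.0395, 0, -0.5, 0, 0, 0, 0.0194, -0.0395, 0, -0.5]

```text
clock: 6.3
position: [0.4661, -0.0519, 0.1126]
ee_rot: [0.0, -0.176, 0.984, 0.001]
contact_force: [4.5, 2.4, -7.7]
width: 0.0288
gripper_force: 50.0
```

>>> move_arm:
  steps: [0, 0, 0, 0.005, -0.005, 0, -0.5, 0, 0, 0, 0.0107, -0.0102, 0, -0.5, 0, 0, 0, 0.0167, -0.0145, 0, -0.5, 0, 0, 0, 0.0231, -0.0185, 0, -0.5, 0, 0, 0, 0.0298, -0.0216, 0, -0.5, 0, 0, 0, 0.0366, -0.0244, 0, -0.5, 0, 0, 0, 0.0366, -0.0244, 0, -0.5, 0, 0, 0, 0.0366, -0.0244, 0, -0.5, 0, 0, 0, 0.0366, -0.0244, 0, -0.5, 0, 0, 0, 0.0366, -0.0244, 0, -0.5]

```text
clock: 7.3
position: [0.5022, -0.0762, 0.1123]
ee_rot: [-0.0, -0.176, 0.984, 0.001]
contact_force: [1.2, 4.8, -6.9]
width: 0.0283
gripper_force: 50.2
```

Run:
```python
from h import *
d=snap("top","pics/t2.png");cv2.imwrite("pics/t2.png",cv2.resize(d["pixels"][90:260,180:380],None,fx=3,fy=3))
```

```text
(no output)
```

View pics/t2.png

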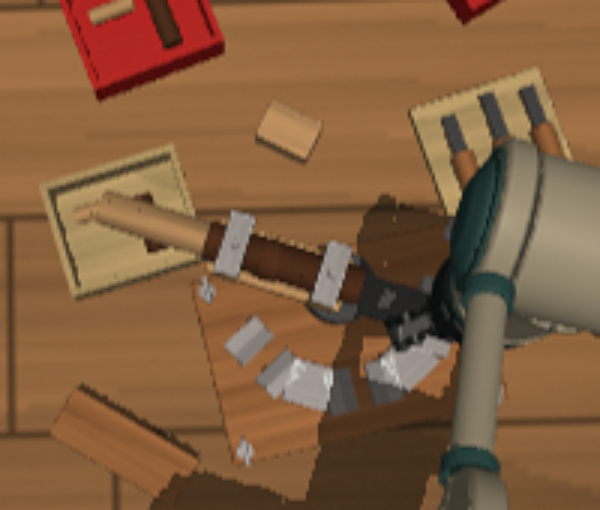

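The pale end (crop at about 130,215) is over the plywood tray. I'll lower the knob partway, then release it.

>>> move_arm:
  steps: [0, 0, 0, 0, 0, -0.005, -0.5, 0, 0, 0, 0, 0, -0.01, -0.5, 0, 0, 0, 0, 0, -0.014, -0.5, 0, 0, 0, 0, 0, -0.014, -0.5, 0, 0, 0, 0, 0, -0.014, 0.4, 0, 0, 0, 0, 0, -0.014, 0.4, 0, 0, 0, 0, 0, -0.014, 0.4, 0, 0, 0, 0, 0, -0.014, 0.4, 0, 0, 0, 0, 0, -0.014, 0.4, 0, 0, 0, 0, 0, -0.014, 0.4]

```text
clock: 8.35
position: [0.5025, -0.0769, 0.0988]
ee_rot: [0.0, -0.176, 0.984, -0.0]
contact_force: [-0.3, -0.2, -0.4]
width: 0.0598
gripper_force: 0.0
```

>>> move_arm:
  steps: [0, 0, 0, 0, 0, 0, 0.4, 0, 0, 0, 0, 0, 0.02, 0.4, 0, 0, 0, 0, 0, 0.05, 0.4, 0, 0, 0, 0, 0, 0.1, 0.4, 0, 0, 0, 0, 0, 0.15, 0.4, 0, 0, 0, -0.04, 0, 0.15, 0.4, 0, 0, 0, -0.08, 0, 0.15, 0.4, 0, 0, 0, -0.12, 0, 0.15, 0.4, 0, 0, 0, -0.12, 0, 0.15, 0.4, 0, 0, 0, -0.12, 0, 0.15, 0.4]

```text
clock: 9.35
position: [0.3823, -0.0768, 0.2491]
ee_rot: [0.001, -0.176, 0.984, -0.0]
contact_force: [0.2, -0.1, 0.4]
width: 0.0602
gripper_force: 0.0
```

Run:
```python
from h import *
d=snap("top","pics/t4.png");s=snap("side","pics/s4.png")
a=cv2.resize(d["pixels"][100:250,180:370],(400,316));b=cv2.resize(s["pixels"][150:300,180:370],(400,316))
cv2.imwrite("pics/f.png",np.hstack([a,b]))
```

```text
(no output)
```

View pics/f.png

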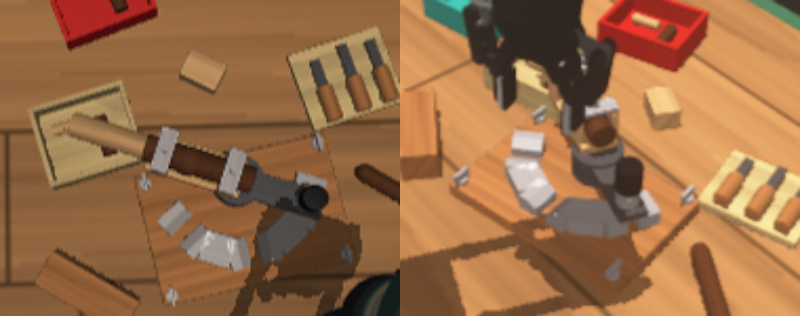

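The knob (top view crop 314,198; side view crop 629,166) sits free on the tail. I'll triangulate its height to check that it's home.

Run:
```python
from h import *
d=np.load('pics/t4top.npz');s=np.load('pics/s4side.npz')
R,T=s['R'],s['t']
for z in (.104,.110,.124):
  q=atz(d,180+314/2.105,100+198/2.107,z);c=R@q+T
  print(z,q,"crop px",(c[0]/c[2]*s['fx']+s['cx']-180)*2.105,400,(c[1]/c[2]*s['fy']+s['cy']-150)*2.107)
p=s["pixels"][150:300,180:370];a=cv2.resize(p[45:130,80:150],None,fx=7,fy=7,interpolation=2)
cv2.imwrite("pics/z.png",a)
```

```text
0.104 [ 0.50223002 -0.07425061  0.104     ] crop px 227.06244865572344 400 163.6134256252514
0.11 [ 0.50174099 -0.0730991   0.11      ] crop px 226.25556022974638 400 159.048316871043
0.124 [ 0.50059993 -0.07041222  0.124     ] crop px 224.3521927535557 400 148.27969106319267
```

View pics/z.png

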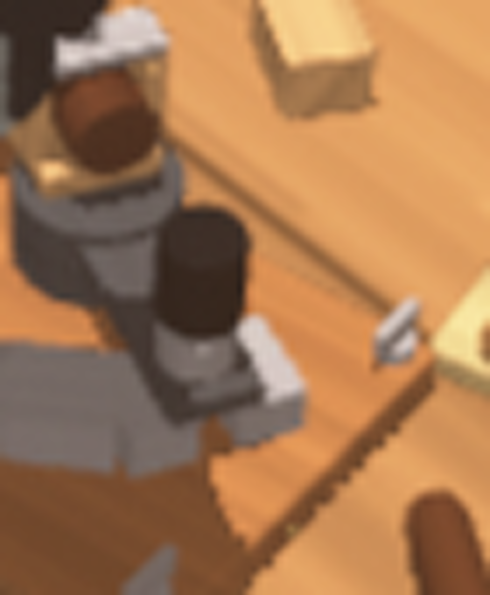

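The knob's top face sits at zoom pixel (203,228), which is crop row 163.4. The prediction for fully home was 163.6, so the pin is seated and the gripper is clear.

```bash
python3 -c "
from rig import manip
print(manip.sign_off())"
```

```text
the job is handed in; nothing more can be done
None
```

The head is swung 60° to the outer slot with the pale part of the branch over the plywood tray; the knob's measured height puts the pin fully home, the knob is free, and the job is handed in.

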